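Hook the parts tote forward from the deep rack

ROBOT

A 7-joint arm with a two-finger parallel gripper is mounted at the origin on the work surface. World frame = base frame: x ahead of the robot, y to its left, z up, the work surface at z = 0. Lengths are in m, angles in rad, forces in N, time in s.
With the tool pointing down it reaches from about 0.4 to 0.875 m from the base axis. Payload 6.5 kg.
Tool frame: the origin (TCP) lies on the centre line of the jaws, within the pads' length; the fingertips stand manip.tip_reach ahead of it and the grasp point (between the pads) is the TCP (manip.tip_reach is the distance from the TCP to the fingertips, in m); z points along the fingers, y is the line along which they close (so a half turn about z gives the same grasp; the last joint's range is limited). The gripper opens to 88 mm and grips with 3 to 60 N. Pads are 18 mm wide; open, the fingers measure 123 mm over their backs; the gripper's body (75 mm by 187 mm) begins 45 mm behind the grasp point.
Start: joints at [1.055, 0.536, -0.004, 1.538, 0.003, 1.067, -0.071], TCP at [0.283, -0.585, 0.258] pointing down, gripper open.
Joint ranges: [-2.7, 2.7], [-0.37, 2.16], [-1.27, 1.26], [0.24, 2.4], [-1.31, 4.45], [0.19, 1.91], [-2.76, 2.76]. Speed limits (rad/s): [2.39, 2.39, 3.14, 3.14, 3.14, 3.14, 3.14].

INTERFACE

Orientations are given as a unit quaternion [w, x, y, z].
In Python, from plant import manip gives the robot as it stands.
- The arm moves only by the shell command python3 -m jog 'ROWS' [FORCE]. ROWS is text: rows parted by semicolons, each of 5 numbers parted by spaces: the shift along the tool's x, y, z in cm, then the turn about the tool's z in degrees, then the closure in counts, from 0 (fully open) to 255 (shut). A call has 1 to 10 rows; each row is the pose to reach, as a shift and turn from the pose commanded when the call began, along the tool's axes at that moment; what a row does not reach only later rows make up. A row lasts 1/8 s, in which the tool goes at most 62.5 mm and 10.7 degrees, less where a joint would pass 70% of its speed; a pose out of reach is approached as far as the arm can. A call with a gripper value outside its range is refused whole. The fingers move at their own pace and stop on an object; FORCE is the grip in N (left out, the last holds). Time passes only in rows, so rows that repeat a pose let the fingers close. It gives the time, the measured TCP pose, the force, the opening and the grip force at its end, in the units of the state.
- manip.observe(): the state, without advancing time (a new reading comes with each control period).
- manip.grab_frame(name): name is "scene" or "top" or "wrist"; returns the picture (480x640x3 uint8, blue, green, red); there is no depth.
- manip.get_calibration(name): a dict with "fx", "fy", "cx", "cy" (pixels), "position" and "rotation" of the camera in the world. Camera axes: x right, y up, looking along -z (the intrinsics and any distortion apply to the point x, -y, -z); pixel columns grow to the right and rows downward; lengths in m; the calibration is good to about 2 mm. A picture is of the moment at which its call begins: read the wrist's pose just before it. get_calibration takes no time and is no camera call; for the wrist camera it gives the pose at the moment of the call.
- manip.close_job(): hands the job in; it is judged then, once.
The state is a dict: "time_s": time; "joint_positions": joint angles; "qvel": joint speeds; "effort": joint torques, N m; "eef_pos": TCP position; "tool_rot": TCP orientation; "force": force on the tool from outside, world axes, zero at the start; "torque": the same for the moment, N m; "finger_gap": opening from 0.0 (shut) to 1.0 (fully open); "gripper_force": force on a finger pad.
Only numpy, scipy, OpenCV 4.12 (cv2) and the standard library are available. Lean on these libraries where they do the work, as an engineer would, in place of code of your own. Each camera call takes 0.05 s, during which the arm holds its last target. There are 200 camera calls.

TASK

Take the pull hook from its wooden stand, reach under the rack's wire top, drop the hook's tip inside the blue tote's front lip and drag the tote forward until it bears firmly on the black bumper behind the red fence. Keep it snug there for about half a second with a pull of some 10 to 12 N, never more than 20 N, then unhook without pushing it back, so that it still touches the bumper's yellow pad, and put the hook back in its stand as it was. Move the tote with the hook only, keep it flat on its deck, and leave the spray can, the jar and the screwdriver alone.

Things in the scene. Friction and masses are not known exactly. Their poses are not given: they have to be found in the camera images.
- hook_grip (a point): Middle of the pull hook's orange handle, 120 long x 18 wide x 22 high (x, y, z); take it from above, across y. x points to the hook's tip, z is up in the stand. The hook weighs 0.16 kg, its centre of mass is 10 to 40 ahead of this point.
- hook: The whole pull hook; origin and axes as hook_grip. From the handle's front end (x = 60) a steel bar 8 wide x 10 high, centred on the handle's height, runs to a downward steel blade 24 wide (y), at x = 260 to 268, that ends 45 below the handle's centre.
- hook_tip (a point): Lower edge of the hook blade's rear (pulling) face: 260 ahead (+x) of and 45 below the handle's middle. Same axes.
- stand_seat (a point): Where the handle's middle is when the hook sits in its stand, 80 above the bench; x is the way the hook points then, z up. The fixed wooden stand carries it in two open-topped notches 32 wide (y): at x = -48 (floor 11 below this point) and x = +150 (floor 5 below). Uprights 14 thick, 56 wide, tops 10 above this point; base 250 x 90, 12 high, x = -70 to 180. The hook starts in it.
- rack: Fixed rack. Origin: on the bench at its front edge, on the middle line of the tote's lane; x points into it, z up. Wooden deck 340 deep, its top 50 above the bench, y = -165 to 95; posts 16 square at the corners, sides and back open. A wire top over the whole deck, from x = 0, underside 232 above the bench. The lane is 154 wide (y = -77 to 77) between guide strips 16 high.
- fence: Red fence, fixed across the rack's front: x = 8 to 16, top 110 above the bench; origin and axes as the rack. It carries a rigid black bumper bar, 110 wide, 74 to 108 above the bench, screwed out to an unknown place: its rear face is at x = 26 to 62, not measured: feel for it. A yellow pad 4 proud of it, on a spring of about 1 N, stays in touch with a tote left against the bumper.
- tote_lip (a point): Top of the blue tote's front wall, outer face, mid-width: the lip to hook, 125 above the bench. x points to the tote's rear, z up. The wall is 4 thick. The tote starts with its lip at x = 120 to 160 of the rack, slightly askew in its lane, and slides on the deck with an unknown drag of 2 to 7 N.
- tote: The open-topped blue tote, 160 long (x), 130 wide (y), 75 high, 0.4 to 0.9 kg; origin 75 below tote_lip, same axes. Its fixed contents fill it behind x = 90, up to 66 high; in front of them it is empty.
- spray: Green spray can, 48 across, 130 high, on the deck beside the lane at about y = -118 of the rack; origin in its base. A bystander.
- jar: Jar with red cap, 64 across, 85 high, on the bench; origin in its base. A bystander.
- driver: Screwdriver lying on the bench. A bystander.

How it is judged:
On the way, in this order (a step that is already met when the one before it is completed fails the run):
1. the hook's tip is inside the tote's front wall, at least 10 mm below the lip (z of hook_tip in the frame of tote between 0 and 0.065 m and x of hook_tip in the frame of tote between 0.001 and 0.09 m and y of hook_tip in the frame of tote between -0.06 and 0.06 m), for 0.1 s.
2. the hook holds the tote on the bumper of the fence, pressing with at least 3 N, for 0.3 s (contact force between tote and fence above 3 N and contact force between hook and tote above 3 N), for 0.3 s.
At the end, for the whole second after the job is handed in: The tote stands flat on the deck at the fence, still touching the bumper's sprung pad; the hook sits in its stand's notches, pointing as at the start, its handle's middle within 20 mm of the seat point; both at rest (contact force between tote and fence above 0.1 N and x of tote_lip in the frame of rack below 0.072 m and linear speed of each of tote, hook below 0.01 m/s and z of tote_lip in the frame of rack below 0.128 m and angle between tote's own z axis and vertical below 0.03 rad and distance between hook_grip and stand_seat below 0.02 m and angle between the x axis of hook and the x axis of stand_seat, either way round below 0.15 rad and angle between hook's own z axis and vertical below 0.2 rad and x of hook_tip in the frame of stand_seat above 0.2 m).
It fails at once if the hook bears on the tote with more than 20 N (contact force between hook and tote above 20 N).
It fails at once if the fingers or arm touch the tote (contact force between any of the fingers, the arm and tote above 0.3 N).
It fails at once if the tote is lifted or tipped (more than 8 mm or 0.12 rad) (angle between tote's own z axis and vertical above 0.12 rad or height (world z) of tote above 0.058 m).
It fails at once if the spray can, jar or screwdriver is moved more than 15 mm (distance of any of spray, jar, driver from where it was at the start of the episode above 0.015 m).
It also fails if it takes over 72 s, if anything falls off the work surface, if the arm or the gripper's body presses on something with over 40 N, if the wrist force passes 120 N, or if a joint passes its speed limit or range.

## Working session

There is one attempt and no reset: what is moved stays moved. The work goes in short steps, Python scripts to look and compute and a shell command to move; the robot and the scene stay as the last step left them, time stands still between calls to the robot, and variables do not carry over. Pictures are saved under pics/ and viewed, at most 10 in all, crops included, and the job is handed in when it is done.

```bash
mkdir -p pics; ls; python3 - <<'E'
from plant import manip
import cv2,numpy as np
for n in("scene","top"):
    cv2.imwrite(f"pics/{n}0.png",manip.grab_frame(n)); c=manip.get_calibration(n)
    print(n,{k:np.round(v,4).tolist() for k,v in c.items() if not isinstance(v,str)})
print(manip.observe(),manip.tip_reach)
E
```

```text
pics
scene {'fx': 620.1123, 'fy': 620.1123, 'cx': 309.2865, 'cy': 244.7924, 'position': [1.2157, -0.8779, 0.8385], 'rotation': [0.848, 0.4345, 0.1492, 0.2642]}
top {'fx': 435.8614, 'fy': 435.8614, 'cx': 315.3401, 'cy': 229.7387, 'position': [0.5296, -0.0296, 0.8723], 'rotation': [-0.6971, -0.0258, 0.014, 0.7164]}
{'time_s': 0.1, 'joint_positions': array([ 1.05480437,  0.53709836, -0.00444761,  1.53875916,  0.0025691 ,
        1.06730377, -0.07119465]), 'qvel': array([-7.75165650e-05, -1.87676826e-03, -3.37625084e-04, -3.20290193e-03,
        1.69104761e-03,  6.53625866e-04,  1.44227606e-03]), 'effort': array([ 2.32252278e-03, -5.72084463e+01,  9.94087234e-01, -2.52231681e+01,
       -5.60901698e-02,  1.34843492e-02,  3.60411673e-05]), 'eef_pos': array([ 0.28238084, -0.58487651,  0.25692733]), 'tool_rot': array([-7.51393881e-04,  9.74809225e-01,  2.23038928e-01, -2.15001050e-04]), 'force': array([-0.31217992, -0.41941673, -0.4643582 ]), 'torque': array([-0.03192595, -0.0238384 , -0.02745246]), 'gripper_force': 0.0, 'finger_gap': 0.9989297801062935} 0.019
```

View pics/scene0.png

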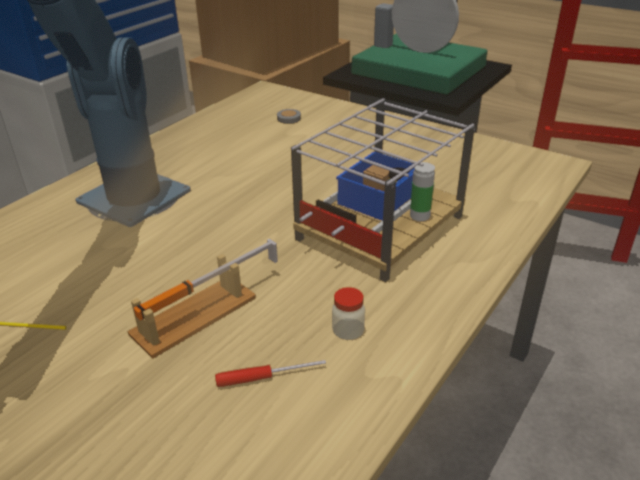

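View pics/top0.png

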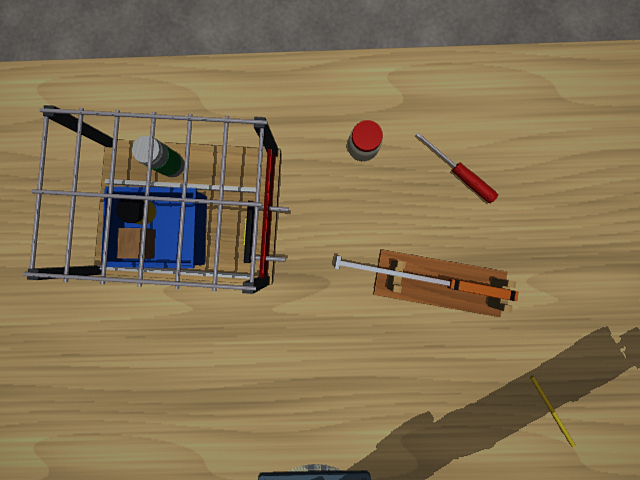

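The scene view shows the rack ahead with the blue tote inside, and the hook in its stand with the blade at about (272,252). In the top view +y is left and +x is up. The handle runs from (455,285) to (517,296), the blade is at (337,262), the fence is at column ~270 and the tote's front lip at ~205. I'll enlarge both regions.

```bash
cat > h.py <<'E'
from plant import manip
import numpy as np
from scipy.spatial.transform import Rotation as R
def q2R(q): q=np.array(q); return R.from_quat([q[1],q[2],q[3],q[0]])
def cam(n):
    c=manip.get_calibration(n); return c,np.array(c["position"]),q2R(c["rotation"]) if len(c["rotation"])==4 else R.from_matrix(c["rotation"])
def pt(n,u,v,z,C=None):
    c,p,r=C or cam(n); d=r.apply([(u-c["cx"])/c["fx"],-(v-c["cy"])/c["fy"],-1]); return p+d*(z-p[2])/d[2]
def px(n,P,C=None):
    c,p,r=C or cam(n); q=r.inv().apply(np.array(P)-p); return np.array([c["cx"]+c["fx"]*q[...,0]/-q[...,2],c["cy"]-c["fy"]*q[...,1]/-q[...,2]]).T
E
python3 - <<'E'
import cv2
from h import *
print(manip.get_calibration("top").keys())
t=cv2.imread("pics/top0.png"); 
cv2.imwrite("pics/rack1.png",cv2.resize(t[95:305,20:300],None,fx=2.8,fy=2.8,interpolation=cv2.INTER_CUBIC))
cv2.imwrite("pics/hook1.png",cv2.resize(t[235:325,325:525],None,fx=4,fy=4,interpolation=cv2.INTER_CUBIC))
E
```

```text
dict_keys(['fx', 'fy', 'cx', 'cy', 'position', 'rotation'])
```

View pics/rack1.png

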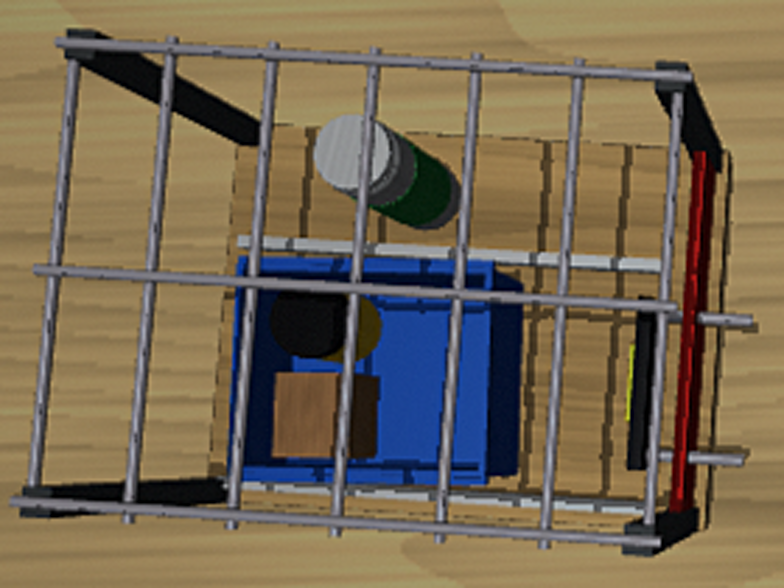

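View pics/hook1.png

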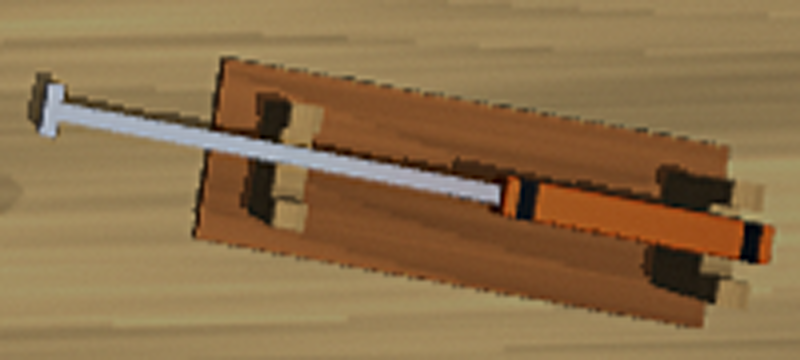

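```bash
cat > fit.py <<'E'
from h import *
from scipy.optimize import least_squares
C=cam("top")
def fit(name,obj,crop,s,o,x0):
    obj=np.array(obj)/1e3; uv=np.array(crop)/s+np.array(o)
    W=np.array([pt("top",u,v,z,C) for (u,v),z in zip(uv,obj[:,2])])[:,:2]
    f=lambda p:((np.c_[np.cos(p[2])*obj[:,0]-np.sin(p[2])*obj[:,1],np.sin(p[2])*obj[:,0]+np.cos(p[2])*obj[:,1]]+p[:2])-W)
    r=least_squares(lambda p:f(p).ravel(),x0,loss='soft_l1',f_scale=.002); print(name,r.x.round(4),"deg",np.degrees(r.x[2]).round(2),"res mm",(1e3*f(r.x)).round(1).tolist()); return r.x
if __name__=="__main__":
    rk=fit("rack",[(0,-165,50),(0,95,50),(340,-165,50),(340,95,50)],[(731,152),(710,527),(238,122),(210,475)],2.8,(20,95),[.5,.1,1.57])
    to=fit("tote",[(0,-65,125),(0,65,125),(160,-65,125),(160,65,125)],[(494,261),(488,484),(238,257),(230,480)],2.8,(20,95),[.5,.2,1.57])
    hk=fit("hook",[(60,-9,91),(60,9,91),(-60,-9,91),(-60,9,91),(268,-12,85),(268,12,85)],[(507,175),(501,218),(774,227),(768,263),(52,84),(42,132)],4,(325,235),[.4,-.2,1.4])
    c,s=np.cos(rk[2]),np.sin(rk[2]); d=to[:2]-rk[:2]
    print("tote in rack",c*d[0]+s*d[1],-s*d[0]+c*d[1],np.degrees(to[2]-rk[2]))
    for n,uv,z in [("jar",(367,135),.085),("drv",(475,183),.012)]: print(n,pt("top",*uv,z,C).round(3))
E
python3 fit.py
```

```text
rack [0.5717 0.0577 1.4881] deg 85.26 res mm [[4.2, -0.7], [-0.6, 0.9], [0.8, -1.4], [-16.3, 1.1]]
tote [0.5813 0.1891 1.532 ] deg 87.78 res mm [[-3.5, 0.0], [4.2, -0.2], [-4.5, 0.0], [3.7, 0.1]]
hook [ 0.4583 -0.3141  1.357 ] deg 77.75 res mm [[-0.2, -0.5], [1.1, -0.1], [0.2, -1.5], [-1.7, -1.1], [1.2, 1.9], [-0.8, 1.9]]
tote in rack 0.13175318707111353 0.0013517351832706345 2.5179759171881093
jar [ 0.745 -0.116  0.085]
drv [ 0.662 -0.334  0.012]
```

```bash
cat >> h.py <<'E'
def go(p,yaw_deg):
    s=manip.observe(); r=q2R(s["tool_rot"]); d=r.inv().apply(np.array(p)-s["eef_pos"])*100
    x=r.apply([1,0,0]); y=np.degrees(np.arctan2(x[1],x[0])); t=-(yaw_deg-y)
    print("shift cm",d.round(2),"turn",round((t+180)%360-180,1),"tilt z",r.apply([0,0,1]).round(4),"yaw",y.round(2))
E
python3 -c "
from h import *
go([.4583,-.3141,.2],77.75)"
```

```text
shift cm [ 27.62 -16.73   5.72] turn -52.0 tilt z [-8.0e-04  1.4e-03 -1.0e+00] yaw 25.78
```

```bash
python3 -m jog '4.6 -2.8 1 -8.7 0; 9.2 -5.6 2 -17.4 0; 13.8 -8.4 3 -26 0; 18.4 -11.2 4 -34.7 0; 23 -14 5 -43.4 0; 27.6 -16.7 5.7 -52 0; 27.6 -16.7 5.7 -52 0; 27.6 -16.7 5.7 -52 0'
python3 - <<'E'
from h import *
import cv2
C=cam("wrist"); im=manip.grab_frame("wrist"); cv2.imwrite("pics/w1.png",im)
go([.4583,-.3141,.08],77.75)
c,s=np.cos(1.357),np.sin(1.357)
for x,y,z in [(60,-9,91),(60,9,91),(-60,-9,91),(-60,9,91),(150,0,85)]:
    print((x,y),px("wrist",np.array([[.4583+c*x/1e3-s*y/1e3,-.3141+s*x/1e3+c*y/1e3,z/1e3]]),C).round(1))
E
```

```text
time_s: 1.1
eef_pos: [0.4579, -0.3156, 0.2005]
tool_rot: [-0.0, 0.779, 0.627, -0.0]
force: [-0.3, -0.5, -0.0]
finger_gap: 1.003
gripper_force: 0.0
shift cm [ 0.25  0.03 12.06] turn -0.1 tilt z [-8.e-04 -7.e-04 -1.e+00] yaw 77.62
(60, -9) [[333.7 141.4]]
(60, 9) [[301.1 141.5]]
(-60, -9) [[332.  337.2]]
(-60, 9) [[303.5 337.3]]
(150, 0) [[317.1 -41.9]]
```

View pics/w1.png

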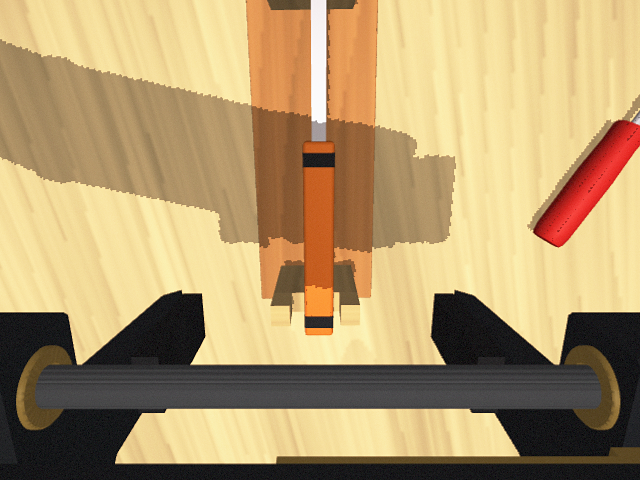

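The handle spans columns 302–335 at its front end (row 141) and 304–333 at its rear end (row 335). That is within 1–2 px of the prediction, so I'll descend and grip.

```bash
python3 -m jog '0.2 0 4 0 0; 0.2 0 8 0 0; 0.2 0 11 0 0; 0.2 0 12 0 0; 0.2 0 12 0 0; 0.2 0 12 0 255; 0.2 0 12 0 255; 0.2 0 12 0 255; 0.2 0 12 0 255;0.2 0 12 0 255' 60
```

```text
time_s: 2.4
eef_pos: [0.459, -0.313, 0.0808]
tool_rot: [0.0, 0.778, 0.628, 0.0]
force: [-0.4, 1.0, -0.1]
finger_gap: 0.456
gripper_force: 0.0
```

```bash
python3 -m jog '0 0 0 0 255;0 0 0 0 255;0 0 0 0 255;0 0 0 0 255;0 0 0 0 255;0 0 0 0 255' 60; python3 -c "
from h import *
go([.459,-.313,.19],77.75)
rk=[.5717,.0577,1.4881];c,s=np.cos(rk[2]),np.sin(rk[2])
w=lambda x,y:(rk[0]+c*x-s*y,rk[1]+s*x+c*y)
print('front of rack, tip at x=-.03',w(-.29,0),'tip at .165',w(-.095,0))"
```

```text
time_s: 3.15
eef_pos: [0.459, -0.313, 0.0807]
tool_rot: [0.0, 0.778, 0.628, -0.0]
force: [0.7, -0.1, -1.2]
finger_gap: 0.195
gripper_force: 60.0
shift cm [  0.     0.   -10.93] turn 0.0 tilt z [ 0. -0. -1.] yaw 77.77
front of rack, tip at x=-.03 (np.float64(0.5477453900239935), np.float64(-0.23130895602194992)) tip at .165 (np.float64(0.5638528001802737), np.float64(-0.03697534766236292))
```

```bash
python3 -m jog '0 0 -2 0 255;0 0 -5 0 255;0 0 -9 0 255;0 0 -11 0 255;0 0 -11 0 255;0 0 -11 0 255'; python3 - <<'E'
from h import *
import cv2
go([.5477,-.2313,.19],85.6)
E
```

```text
time_s: 3.9
eef_pos: [0.4582, -0.3127, 0.1896]
tool_rot: [-0.001, 0.778, 0.628, -0.0]
force: [0.8, 0.1, -1.4]
finger_gap: 0.201
gripper_force: 60.0
shift cm [ 9.85  7.02 -0.05] turn -7.8 tilt z [-1.7e-03  8.0e-04 -1.0e+00] yaw 77.77
```

```bash
python3 -m jog '2.5 1.8 0 -2 255;5 3.6 0 -4 255;7.5 5.4 0 -6 255;9.8 7 0 -7.8 255;9.8 7 0 -7.8 255;9.8 7 0 -7.8 255'; python3 - <<'E'
from h import *
import cv2
go([.5639,-.037,.19],85.6)
t=manip.grab_frame("top");s=manip.grab_frame("scene")
a=cv2.resize(t[115:315,100:400],None,fx=2,fy=2,interpolation=cv2.INTER_CUBIC)
cv2.imwrite("pics/t2.png",a)
s=manip.observe(); r=q2R(s["tool_rot"])
print(px("top",np.array([s["eef_pos"]+r.apply([.268,0,.005])]))*2-[200,230])
E
```

```text
time_s: 4.65
eef_pos: [0.5468, -0.2327, 0.1895]
tool_rot: [-0.001, 0.734, 0.679, -0.001]
force: [0.0, -0.5, -1.1]
finger_gap: 0.192
gripper_force: 60.0
shift cm [19.64  0.17 -0.06] turn -0.1 tilt z [-2.6e-03  1.0e-04 -1.0e+00] yaw 85.52
[[364.19440379 231.80223435]]
```

View pics/t2.png

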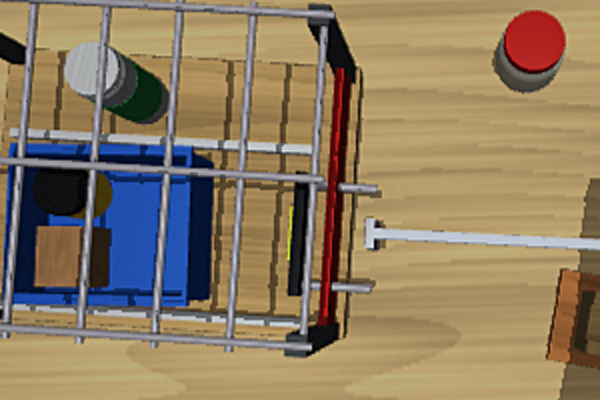

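```bash
python3 -m jog '4 0 0 0 255;9 0 0 0 255;14 0.1 0 0 255;18 0.2 0 0 255;19.5 0.2 0 0 255;19.5 0.2 0 0 255;19.5 0.2 0 0 255'; python3 - <<'E'
from h import *
go([.5639,-.037,.14],85.6)
rk=[.5717,.0577,1.4881];c,s=np.cos(rk[2]),np.sin(rk[2])
for n,u,v,z in[("bumper",294,240,.108),("pad",289,240,.09),("lip",189,232,.125),("fence rear",331,200,.11)]:
    p=pt("top",u/2+100,v/2+115,z)-[rk[0],rk[1],0]; print(n,c*p[0]+s*p[1],-s*p[0]+c*p[1])
E
```

```text
time_s: 5.62
eef_pos: [0.5649, -0.0404, 0.1905]
tool_rot: [0.0, 0.735, 0.678, -0.001]
force: [0.2, -0.7, -1.8]
finger_gap: 0.195
gripper_force: 60.0
shift cm [ 0.34 -0.13  5.05] turn -0.2 tilt z [-5.0e-04 -1.5e-03 -1.0e+00] yaw 85.4
bumper 0.04473989460580347 0.008511564342450975
pad 0.05243534805603672 0.008141775085886437
lip 0.13288767641499805 0.0072024470317620815
fence rear 0.014079901055446195 -0.028350096651931157
```

```bash
python3 -m jog '0 0 2 0 255;0 0 4 0 255;0 0 5 0 255;0 0 5 0 255;0 0 5 0 255'; python3 - <<'E'
from h import *
import cv2
t=manip.grab_frame("top");s=manip.grab_frame("scene")
a=cv2.resize(t[155:295,100:310],None,fx=2.8,fy=2.8,interpolation=cv2.INTER_CUBIC)
b=cv2.resize(s[120:270,280:480],None,fx=2.6,fy=2.6,interpolation=cv2.INTER_CUBIC)
b=b[:,:]
w=max(a.shape[1],b.shape[1]); P=lambda i:cv2.copyMakeBorder(i,0,0,0,w-i.shape[1],cv2.BORDER_CONSTANT)
o=np.vstack([P(a),P(b)]); f=598/o.shape[0]; cv2.imwrite("pics/t3.png",cv2.resize(o,None,fx=f,fy=f))
print(manip.observe()["force"],manip.observe()["eef_pos"])
E
```

```text
time_s: 6.25
eef_pos: [0.5657, -0.0382, 0.1414]
tool_rot: [0.0, 0.734, 0.679, 0.0]
force: [0.1, 0.4, -0.9]
finger_gap: 0.196
gripper_force: 60.0
[-0.28097504 -0.47582747 -1.55877648] [ 0.56568603 -0.03791323  0.14144976]
```

View pics/t3.png

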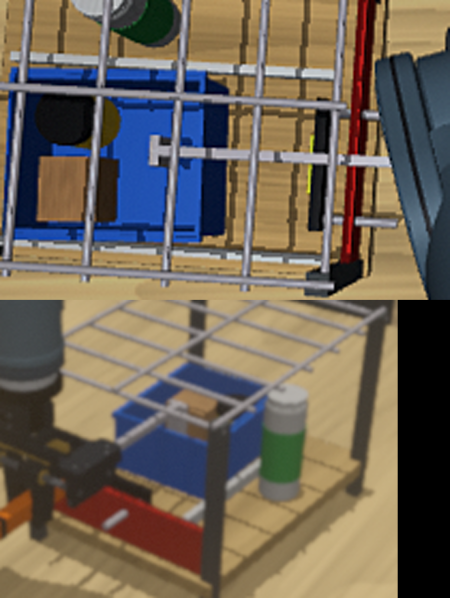

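The blade (155,150) sits inside the tote behind its lip (column ~203), centred and clear of the guides. Now I'll pull slowly.

```bash
python3 -m jog '-0.5 0 0 0 255;-1 0 0 0 255;-1.4 0 0 0 255;-1.7 0 0 0 255;-2 0 0 0 255;-2.2 0 0 0 255;-2.4 0 0 0 255;-2.6 0 0 0 255;-2.8 0 0 0 255;-3 0 0 0 255'
```

```text
time_s: 7.6
eef_pos: [0.5628, -0.0672, 0.1407]
tool_rot: [-0.0, 0.734, 0.68, 0.0]
force: [0.2, 3.0, -1.9]
finger_gap: 0.194
gripper_force: 60.0
```

```bash
python3 -m jog '-0.2 0 0 0 255;-0.4 0 0 0 255;-0.6 0 0 0 255;-0.8 0 0 0 255;-1 0 0 0 255;-1.2 0 0 0 255;-1.4 0 0 0 255;-1.6 0 0 0 255;-1.8 0 0 0 255;-2 0 0 0 255'
```

```text
time_s: 8.85
eef_pos: [0.5613, -0.0878, 0.1407]
tool_rot: [0.0, 0.734, 0.679, -0.0]
force: [-0.3, 2.7, -2.1]
finger_gap: 0.197
gripper_force: 60.0
```

```bash
python3 -m jog '-0.3 0 0 0 255;-0.6 0 0 0 255;-0.9 0 0 0 255;-1.2 0 0 0 255;-1.5 0 0 0 255;-1.8 0 0 0 255;-2.1 0 0 0 255;-2.4 0 0 0 255;-2.7 0 0 0 255;-3 0 0 0 255'; python3 -m jog '-0.2 0 0 0 255;-0.4 0 0 0 255;-0.6 0 0 0 255;-0.8 0 0 0 255;-1 0 0 0 255;-1.2 0 0 0 255;-1.4 0 0 0 255;-1.6 0 0 0 255'
```

```text
time_s: 10.1
eef_pos: [0.559, -0.1177, 0.1407]
tool_rot: [-0.0, 0.734, 0.679, -0.0]
force: [-0.1, 3.3, -2.8]
finger_gap: 0.2
gripper_force: 60.0
time_s: 11.1
eef_pos: [0.5577, -0.1336, 0.1407]
tool_rot: [-0.0, 0.734, 0.679, -0.0]
force: [0.3, 3.6, -2.1]
finger_gap: 0.196
gripper_force: 60.0
```

```bash
python3 -m jog '-0.1 0 0 0 255;-0.2 0 0 0 255;-0.3 0 0 0 255;-0.4 0 0 0 255;-0.5 0 0 0 255'; python3 -m jog '-0.1 0 0 0 255;-0.2 0 0 0 255;-0.3 0 0 0 255;-0.4 0 0 0 255'
```

```text
time_s: 11.72
eef_pos: [0.5573, -0.1385, 0.1407]
tool_rot: [-0.0, 0.734, 0.679, -0.0]
force: [0.3, 2.7, -2.3]
finger_gap: 0.198
gripper_force: 60.0
time_s: 12.22
eef_pos: [0.5571, -0.1425, 0.1407]
tool_rot: [-0.0, 0.734, 0.679, -0.0]
force: [0.7, 4.0, -2.4]
finger_gap: 0.195
gripper_force: 60.0
```

```bash
python3 -m jog '-0.1 0 0 0 255;-0.2 0 0 0 255;-0.3 0 0 0 255'
```

```text
time_s: 12.6
eef_pos: [0.5568, -0.1454, 0.1407]
tool_rot: [-0.0, 0.734, 0.679, 0.0]
force: [-0.6, 3.9, -1.8]
finger_gap: 0.194
gripper_force: 60.0
```

```bash
python3 -m jog '-0.05 0 0 0 255;-0.1 0 0 0 255;-0.15 0 0 0 255'; python3 -m jog '-0.05 0 0 0 255;-0.1 0 0 0 255;-0.15 0 0 0 255'
```

```text
time_s: 12.98
eef_pos: [0.5567, -0.1469, 0.1407]
tool_rot: [-0.0, 0.734, 0.679, 0.0]
force: [-0.2, 3.9, -1.1]
finger_gap: 0.195
gripper_force: 60.0
time_s: 13.35
eef_pos: [0.5567, -0.1478, 0.1407]
tool_rot: [-0.0, 0.734, 0.679, 0.0]
force: [0.8, 6.1, -2.0]
finger_gap: 0.194
gripper_force: 60.0
```

```bash
python3 -m jog '-0.05 0 0 0 255;-0.1 0 0 0 255'
```

```text
time_s: 13.6
eef_pos: [0.5566, -0.1479, 0.1406]
tool_rot: [-0.001, 0.734, 0.68, 0.001]
force: [0.3, 7.8, -3.0]
finger_gap: 0.196
gripper_force: 60.0
```

```bash
python3 -m jog '-0.05 0 0 0 255;-0.1 0 0 0 255;-0.1 0 0 0 255'
```

```text
time_s: 13.98
eef_pos: [0.5566, -0.1483, 0.1406]
tool_rot: [-0.001, 0.733, 0.68, 0.001]
force: [0.4, 8.2, -3.0]
finger_gap: 0.199
gripper_force: 60.0
```

```bash
python3 -m jog '-0.05 0 0 0 255;-0.1 0 0 0 255;-0.1 0 0 0 255'; python3 -c "
from h import *
for i in range(3): print(manip.observe()['force'].round(2))
go([0,0,0],85.4)"
```

```text
time_s: 14.35
eef_pos: [0.5565, -0.1483, 0.1405]
tool_rot: [-0.001, 0.733, 0.68, 0.001]
force: [0.5, 10.9, -3.4]
finger_gap: 0.192
gripper_force: 60.0
[ 0.5  10.85 -3.38]
[ 0.5  10.85 -3.38]
[ 0.5  10.85 -3.38]
shift cm [ 10.56 -56.6   14.11] turn 0.3 tilt z [-1.0e-04  3.6e-03 -1.0e+00] yaw 85.69
```

```bash
python3 -m jog '0 0 0 0 255;0 0 0 0 255;0 0 0 0 255;0 0 0 0 255;0 0 0 0 255'
```

```text
time_s: 14.98
eef_pos: [0.5566, -0.1483, 0.1405]
tool_rot: [-0.001, 0.733, 0.68, 0.001]
force: [1.2, 10.6, -3.9]
finger_gap: 0.196
gripper_force: 60.0
```

```bash
python3 -m jog '0.15 0 0 0 255;0.3 0 0 0 255;0.45 0 0 0 255;0.7 0 0 0 255;1.2 0 0 0 255;1.8 0 0 0 255;1.8 0 0 0 255;1.8 0 0 0 255'
```

```text
time_s: 15.98
eef_pos: [0.5578, -0.1336, 0.1407]
tool_rot: [0.0, 0.734, 0.679, -0.0]
force: [0.3, 0.2, -1.9]
finger_gap: 0.197
gripper_force: 60.0
```

```bash
python3 -m jog '0 0 -1 0 255;0 0 -2.5 0 255;0 0 -4 0 255;0 0 -5 0 255;0 0 -5.3 0 255;0 0 -5.3 0 255'; python3 - <<'E'
from h import *
import cv2
t=manip.grab_frame("top");s=manip.grab_frame("scene")
a=cv2.resize(t[140:300,95:375],None,fx=2.2,fy=2.2,interpolation=cv2.INTER_CUBIC)
b=cv2.resize(s[120:270,260:500],None,fx=2.2*280/240,fy=1.6*280/240*1.375,interpolation=cv2.INTER_CUBIC)
o=np.vstack([a,b]); print(o.shape); f=min(1,598/o.shape[0]); cv2.imwrite("pics/t4.png",cv2.resize(o,None,fx=f,fy=f))
E
```

```text
time_s: 16.73
eef_pos: [0.5577, -0.1335, 0.1937]
tool_rot: [0.0, 0.734, 0.679, -0.0]
force: [0.3, 0.4, -1.7]
finger_gap: 0.191
gripper_force: 60.0
(737, 616, 3)
```

View pics/t4.png

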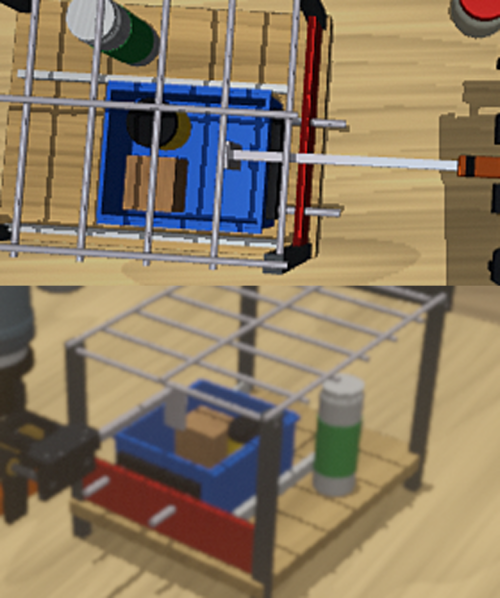

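The tote sits against the bumper and the raised blade is clear of it. I'll check the hook's pitch in the grip against the scene picture, then plan the way back.

```bash
python3 - <<'E'
from h import *
s=manip.observe(); r=q2R(s["tool_rot"])
for n,q in [("blade top -y",(.264,.012,-.005)),("blade bot -y",(.264,.012,.045)),("top +y",(.264,-.012,-.005)),("bot +y",(.264,-.012,.045))]:
    print(n,px("scene",np.array([s["eef_pos"]+r.apply(q)])).round(1)*1, ((px("scene",np.array([s["eef_pos"]+r.apply(q)]))-[260,120])*2.083+[0,285.6]).round(0))
go([.5468,-.2327,.1937],85.5); go([.459,-.313,.1937],77.77)
E
```

```text
blade top -y [[349.2 168.9]] [[186. 388.]]
blade bot -y [[348.9 189.1]] [[185. 429.]]
top +y [[340.3 165.7]] [[167. 381.]]
bot +y [[340.2 185.7]] [[167. 423.]]
shift cm [-9.98 -0.29 -0.05] turn 0.1 tilt z [-1.e-03  1.e-04 -1.e+00] yaw 85.58
shift cm [-18.66  -8.43  -0.04] turn 7.8 tilt z [-1.e-03  1.e-04 -1.e+00] yaw 85.58
```

```bash
python3 -m jog '-3 0 0 0 255;-7 0 0 0 255;-10 -0.3 0 0 255;-11.5 -1.5 0 1 255;-13.5 -3.5 0 2.6 255;-15.5 -5.5 0 4.5 255;-17.5 -7.5 0 6.3 255;-18.7 -8.4 0 7.8 255;-18.7 -8.4 0 7.8 255;-18.7 -8.4 0 7.8 255'; python3 -c "
from h import *
go([.459,-.313,.082],77.77)"
```

```text
time_s: 18.08
eef_pos: [0.4606, -0.3121, 0.1937]
tool_rot: [-0.0, 0.778, 0.629, 0.001]
force: [0.4, 0.2, -1.2]
finger_gap: 0.197
gripper_force: 60.0
shift cm [-0.13 -0.14 11.17] turn 0.1 tilt z [ 7.e-04  8.e-04 -1.e+00] yaw 77.89
```

```bash
python3 -m jog '-0.1 -0.1 3 0 255;-0.1 -0.1 6.5 0 255;-0.1 -0.1 9 0 255;-0.1 -0.1 10.2 0 255;-0.1 -0.1 10.8 0 255;-0.1 -0.1 11.1 0 255;-0.1 -0.1 11.1 0 255;-0.1 -0.1 11.1 0 255'
```

```text
time_s: 19.08
eef_pos: [0.4587, -0.3145, 0.0833]
tool_rot: [0.001, 0.778, 0.628, 0.0]
force: [0.2, 0.7, -1.9]
finger_gap: 0.197
gripper_force: 60.0
```

```bash
python3 -m jog '0 0 0.1 0 255;0 0 0.2 0 255;0 0 0.2 0 255'; python3 -m jog '0 0 0 0 190;0 0 0 0 120;0 0 0 0 0;0 0 0 0 0;0 0 0 0 0;0 0 0 0 0;0 0 0 0 0;0 0 0 0 0;0 0 0 0 0;0 0 0 0 0' 20
```

```text
time_s: 19.45
eef_pos: [0.4584, -0.3143, 0.0807]
tool_rot: [0.0, 0.778, 0.628, -0.0]
force: [-0.1, -0.1, -1.3]
finger_gap: 0.196
gripper_force: 60.0
time_s: 20.7
eef_pos: [0.4584, -0.3142, 0.0807]
tool_rot: [-0.0, 0.778, 0.628, -0.0]
force: [0.0, -0.5, -0.1]
finger_gap: 0.997
gripper_force: 0.0
```

```bash
python3 -m jog '0 0 -1 0 0;0 0 -4 0 0;0 0 -9 0 0;0 0 -14 0 0;-5 0 -18 0 0;-10 0 -18 0 0;-15 0 -18 0 0;-15 0 -18 0 0;-15 0 -18 0 0'; python3 - <<'E'
from h import *
import cv2
t=manip.grab_frame("top"); s=manip.grab_frame("scene")
a=cv2.resize(t[100:325,95:535],None,fx=1.6,fy=1.6,interpolation=cv2.INTER_CUBIC)
b=cv2.resize(s[180:350,120:520],None,fx=1.3,fy=1.3)
b=cv2.copyMakeBorder(b,0,0,0,a.shape[1]-b.shape[1],cv2.BORDER_CONSTANT)
cv2.imwrite("pics/end.png",np.vstack([a,b]))
E
```

```text
time_s: 21.82
eef_pos: [0.427, -0.4599, 0.2609]
tool_rot: [-0.0, 0.778, 0.628, 0.0]
force: [-0.3, 0.5, -0.8]
finger_gap: 1.0
gripper_force: 0.0
```

View pics/end.png

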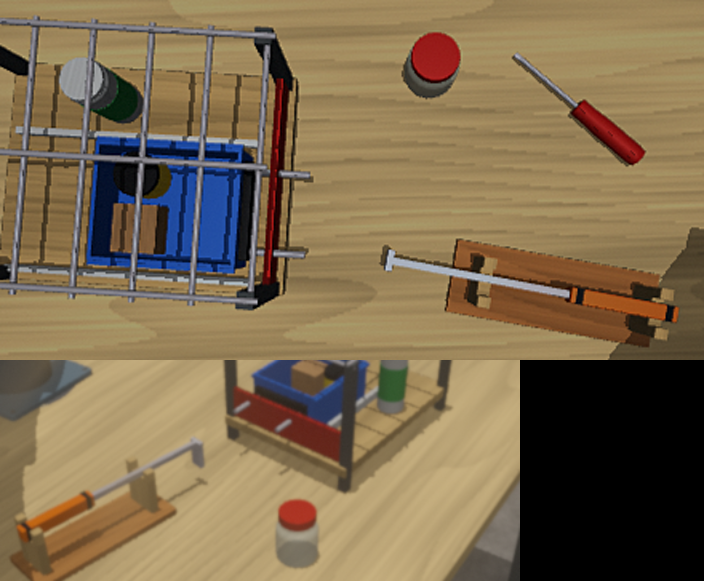

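The hook is back in both notches, pointing as at the start (blade at (390,260) in the top crop). The tote's lip is against the bumper at column ~245, and the bystanders haven't moved.

```bash
python3 -c "
from plant import manip
print(manip.close_job())"
```

```text
the job is handed in; nothing more can be done
None
```

I handed in the job at about 22 s with no verdict returned: the tote was held on the bumper at about 11 N by the wrist reading, then unhooked, and the last pictures show it still against the bumper, the hook back in its stand and the bystanders unmoved.

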